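# Turn the face-down sorting tray over on its stand

### The job

Of the two small wooden trays, one lies face down on its grey stand, green inside hidden. Slide it out over the stand's front edge (the one facing the robot) until a good third of it (35 to 40 mm) sticks out and you can get under it, then tip it over so that it lies open side up, flat and fully on top of the same stand, and let go. Leave the other tray, which is already open side up on the other stand, as it is.

Things in the scene. Friction and masses are not known exactly. Their poses are not given: they have to be found in the camera images.
- tray: Tray to turn over: rigid wood, 100 (x) by 150 (y) by 14 mm (z), 0.2 kg. One side a plain back, the other open: green recess 10 mm deep, rim 6 mm thick. Origin: centre of the back; z points out of the open side: down at the start, up at the end. Starts face down on the stand, origin 14 mm above its top, y along the stand's front within 10 degrees. Lifted by its front edge it pivots on its far edge.
- riser: The face-down tray's stand: a fixed grey block with a flat plain top (no fence; tray slides on it with dry friction of 1 to 3 N), 220 (x) by 220 (y) by 160 mm high, a black hand slot in its front and back. Origin: centre of its underside, on the table; z up, x away from the robot within 10 degrees; front face at x = -110 mm, top at z = 160 mm.
- other_tray: An identical tray, already open side up (green floor showing) on the other stand; not to be moved. Origin at the centre of its underside, z up.
- other_riser: An identical fixed stand beside the first, carrying the other tray. Origin at the centre of its underside. The two stands stand side by side, left and right, either way round.

How it is judged:
By the outcome, as a careful person would: the job done as asked, in the order asked, and still so for the second after the job is handed in, with the robot touching nothing.
It also fails if it takes over 46 s, if anything falls off the work surface, if the arm or the gripper's body presses on something with over 40 N, if the wrist force passes 120 N, or if a joint passes its speed limit or range.

### The arm

A 6-joint arm with a two-finger parallel gripper is mounted at the origin on the work surface. World frame = base frame: x ahead of the robot, y to its left, z up, the work surface at z = 0. Lengths are in m, angles in rad, forces in N, time in s.
With the tool pointing down it reaches from about 0.2 to 0.875 m from the base axis. Payload 3.4 kg.
Tool frame: the origin (TCP) lies at the very end of the fingers, on their centre line; the grasp point (between the pads) lies 19 mm behind it (env.grip_point_offset is the distance from the TCP to the grasp point, in m); y points along the fingers, z is the direction in which the jaws open and shut, and the axes are right-handed (so a half turn about y gives the same grasp; the last joint's range is limited). The gripper opens to 94 mm and grips with 3 to 60 N. Pads are 16 mm wide; open, the fingers measure 119 mm over their backs; the gripper's body (75 mm by 177 mm) begins 78 mm behind the grasp point.
Start: joints at [-1.404, 0.276, 1.505, -0, 1.361, -0.121], TCP at [0.163, -0.551, 0.205] pointing down, gripper open.
Joint ranges: [-2.89, 2.89], [-0.75, 2.08], [0.22, 2.7], [-1.18, 4.32], [0.11, 2.71], [-2.7, 2.7]. Speed limits (rad/s): [2.57, 2.57, 3.14, 3.14, 3.14, 3.14].

### API

Orientations are given as a unit quaternion [x, y, z, w].
In Python, from workcell import env gives the robot as it stands. The module is installed in compiled form; this text tells all that it offers.
- The arm moves only by the shell command python3 -m handwheel 'ROWS'. ROWS is JSON, a list that holds one entry, the list of rows, each a list of 5 numbers: the finger opening in mm, from 0 to 94, then the shift along the tool's x, y, z in mm, then the turn about the tool's y in rad. A call has 1 to 12 rows; each row shifts and turns the pose as measured when the row begins, along the tool's axes as they then stand; what a row does not reach is not made up. A row lasts 1/12 s, in which the tool goes at most 41.7 mm and 7.16 degrees, less where a joint would pass 70% of its speed; a pose out of reach is approached as far as the arm can. A call with a gripper value outside its range is refused whole. The fingers move at their own pace and stop on an object; the grip force is fixed at half the most. Time passes only in rows, so rows that do not move let the fingers close. It gives the time, the measured TCP pose, the force and the opening at its end, in the units of the state.
- env.get_obs(): the state, without advancing time (a new reading comes with each control period).
- env.camera(name): name is "side" or "top" or "wrist"; returns a dict with "pixels" (400x640x3 uint8, red, green, blue), "z_map" (400x640 float32, m along the optical axis (not along the pixel's ray), 0 where there is no reading), "K" (3x3 intrinsics, pixels), "extrinsics" (4x4, takes a point from world to camera coordinates). Camera axes: x right, y down, z forward; pixel columns grow to the right and rows downward; lengths in m; the calibration is good to about 2 mm. A picture is of the moment at which its call begins.
- env.hand_in(): hands the job in, once; it reports no verdict.
The state is a dict: "time": time; "qpos": joint angles; "dq": joint speeds; "joint_torque": joint torques, N m; "tcp_pos": TCP position; "orientation": TCP orientation; "force": force on the tool from outside, world axes, zero at the start; "ft_torque": the same for the moment, N m; "width": finger opening in m.
Only numpy, scipy, OpenCV 4.12 (cv2) and the standard library are available. Lean on these libraries where they do the work, as an engineer would, in place of code of your own. Each camera call takes 0.05 s, during which the arm holds its last target. There are 200 camera calls.

## Working session

There is one attempt and no reset: what is moved stays moved. The work goes in short steps, Python scripts to look and compute and a shell command to move; the robot and the scene stay as the last step left them, time stands still between calls to the robot, and variables do not carry over. Pictures are saved under pics/ and viewed, about 8 in all and at most 12, crops included, and the job is handed in when it is done.

```bash
mkdir -p pics; cat > h.py <<'E'
from workcell import env
import numpy as np, cv2
from scipy.spatial.transform import Rotation as R
def shot(name,fn):
    c=env.camera(name); cv2.imwrite('pics/'+fn,c['pixels'][:,:,::-1]); return c
def cloud(c):
    z=c['z_map']; h,w=z.shape; u,v=np.meshgrid(np.arange(w),np.arange(h)); K=c['K']
    p=np.stack([(u-K[0,2])/K[0,0]*z,(v-K[1,2])/K[1,1]*z,z],-1)
    E=np.linalg.inv(c['extrinsics']); w_=p@E[:3,:3].T+E[:3,3]; w_[z==0]=np.nan; return w_
def st():
    o=env.get_obs(); 
    print('t',round(o['time'],2),'p',np.round(o['tcp_pos'],4),'R cols',np.round(R.from_quat(o['orientation']).as_matrix(),3).tolist(),'F',np.round(o['force'],1),'w',round(o['width'],4),'q',np.round(o['qpos'],2))
    return o
E
python3 - <<'E'
from h import *
st()
c=shot('top','top1.png'); w=cloud(c)
np.save('top.npy',w); cv2.imwrite('pics/x.png',c['pixels'][:,:,::-1])
zz=w[...,2]
for lo,hi in((.15,.166),(.166,.19)):
    m=((zz>lo)&(zz<hi)).astype(np.uint8)
    n,l,s,_=cv2.connectedComponentsWithStats(m)
    for i in range(1,n):
        if s[i,4]>300:
            p=w[l==i]; r=cv2.minAreaRect((p[:,:2]*1000).astype(np.float32)); print(lo,s[i],np.round(p.mean(0),4),np.median(p[:,2]).round(4),r)
E
```

```text
t 0.0 p [ 0.1631 -0.5508  0.2046] R cols [[-0.959, -0.0, 0.284], [-0.284, 0.002, -0.959], [-0.0, -1.0, -0.002]] F [ 0.4 -0.5 -0.2] w 0.0941 q [-1.4   0.28  1.51 -0.    1.36 -0.12]
0.15 [  326   103   151   150 13793] [ 0.6433 -0.1336  0.1593] 0.1593 ((638.6927490234375, -134.2484130859375), (220.32054138183594, 220.6688995361328), 1.7374111413955688)
0.15 [  145   133   152   149 14591] [0.5999 0.133  0.1594] 0.1594 ((596.5650024414062, 138.13766479492188), (220.48208618164062, 220.35372924804688), 88.0062255859375)
0.15 [ 166  183   96   62 5251] [0.587  0.1478 0.164 ] 0.164 ((586.9609375, 147.06283569335938), (137.95547485351562, 88.24546813964844), 87.4985580444336)
0.166 [ 349  150  101   69 6703] [ 0.6253 -0.1283  0.1734] 0.1734 ((625.7244262695312, -128.84332275390625), (150.6219482421875, 100.428955078125), 87.8892822265625)
0.166 [ 161  178  106   71 1535] [0.5875 0.1491 0.1729] 0.1732 ((586.9152221679688, 146.20809936523438), (150.56689453125, 100.09166717529297), 87.38076782226562)
```

View pics/top1.png

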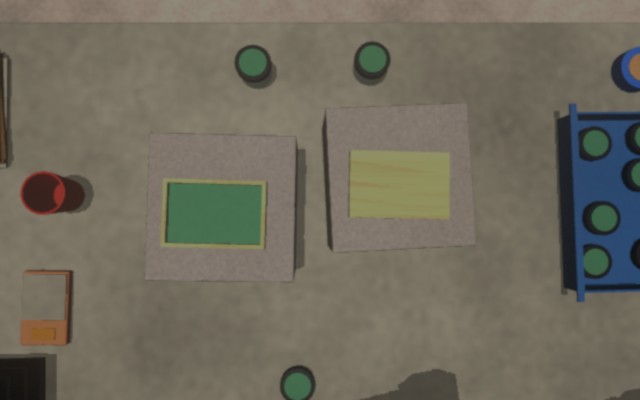

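The top view shows the face-down tray (plain wood) on the right stand at about px (400,184). The open green tray on the left at about (213,213) stays put. I'll push the wooden tray forward from behind with both fingertips.

```bash
python3 -c "
import numpy as np
w=np.load('top.npy'); print(np.nanmax(w[100:300,555:,2]), w[105,575], w[295,575])
m=(w[...,2]>.02)
print(np.nanmax(w[300:,240:500,2]))
"; python3 -m handwheel '[[[94,0,-25,0,0.086],[94,0,-25,0,0.086],[94,0,-25,0,0.086],[94,0,0,-23,0],[94,-33,0,-24,0],[94,-33,0,-24,0],[94,-33,0,-24,0],[94,-33,0,-24,0],[94,-33,0,-24,0]]]'; python3 -c "
from h import *
st()"
```

```text
0.06688134451242522 [ 0.77023658 -0.47066472  0.06012468] [ 0.42380104 -0.49363023 -0.00196969]
0.02111109067647965
time: 0.8
tcp_pos: [0.3234, -0.4044, 0.2767]
orientation: [-0.002, 0.711, -0.703, -0.002]
force: [1.1, -1.2, -0.3]
width: 0.0941
t 0.8 p [ 0.3234 -0.4044  0.2767] R cols [[-1.0, -0.007, 0.0], [-0.0, 0.012, -1.0], [0.007, -1.0, -0.012]] F [ 1.1 -1.2 -0.3] w 0.0941 q [-1.03  0.16  1.48  0.    1.51  0.54]
```

```bash
python3 -m handwheel '[[[94,-34,0,-23,-0.015],[94,-34,0,-23,-0.015],[94,-34,0,-23,0],[94,-34,0,-23,0],[94,-34,0,-23,0],[94,-34,0,-23,0],[94,-34,0,-23,0],[94,-34,0,-23,0],[94,-34,0,-23,0],[94,-34,0,-23,0],[94,-20,0,-10,0],[94,0,0,0,0]]]'; python3 -c "
from h import *
st()"
```

```text
time: 1.8
tcp_pos: [0.6834, -0.1375, 0.2677]
orientation: [-0.02, 0.714, -0.699, 0.008]
force: [0.0, -0.6, -0.3]
width: 0.0945
t 1.8 p [ 0.6834 -0.1375  0.2677] R cols [[-0.999, -0.017, 0.04], [-0.04, 0.021, -0.999], [0.016, -1.0, -0.021]] F [ 0.  -0.6 -0.3] w 0.0945 q [-0.31  0.46  1.07  0.01  1.63  1.23]
```

```bash
python3 -m handwheel '[[[94,-30,0,-7,0.01],[94,0,30,0,0],[94,0,30,0,0],[94,0,26,0,0],[94,0,8,0,0],[94,0,0,0,0]]]'; python3 -c "
from h import *
st()"
```

```text
time: 2.3
tcp_pos: [0.711, -0.1278, 0.1673]
orientation: [-0.019, 0.714, -0.7, 0.003]
force: [-0.4, 0.8, -0.5]
width: 0.0937
t 2.3 p [ 0.711  -0.1278  0.1673] R cols [[-0.999, -0.022, 0.031], [-0.032, 0.019, -0.999], [0.021, -1.0, -0.02]] F [-0.4  0.8 -0.5] w 0.0937 q [-0.28  0.54  1.18  0.01  1.45  1.26]
```

```bash
python3 -m handwheel '[[[94,14,0.3,0,0],[94,14,0.3,0,0],[94,12,0.3,0,0],[94,12,0.3,0,0],[94,12,0.3,0,0],[94,12,0.3,0,0],[94,12,0.3,0,0],[94,8,0.3,0,0],[94,0,0,0,0]]]'; cat >> h.py <<'E'
def tray():
    c=shot('top','t.png'); w=cloud(c); m=(w[...,2]>.166)&(w[...,2]<.19)&(w[...,1]<0)&(w[...,0]<.7)
    n,l,s,_=cv2.connectedComponentsWithStats(m.astype(np.uint8)); i=1+np.argmax(s[1:,4])
    p=w[l==i]; r=cv2.minAreaRect((p[:,:2]*1000).astype(np.float32)); print(s[i],r)
    b=cv2.boxPoints(r)/1000; a=np.deg2rad(1.74); d=b-[.6387,-.1342]
    print('riser-frame corners',np.round(np.c_[d@[np.cos(a),np.sin(a)],d@[-np.sin(a),np.cos(a)]],4).tolist())
E
python3 -c "
from h import *
st();tray()"
```

```text
time: 3.05
tcp_pos: [0.6132, -0.1372, 0.1778]
orientation: [-0.011, 0.712, -0.702, 0.007]
force: [-0.5, -0.4, 0.6]
width: 0.0937
t 3.05 p [ 0.6132 -0.1372  0.1778] R cols [[-1.0, -0.007, 0.026], [-0.026, 0.013, -1.0], [0.006, -1.0, -0.014]] F [-0.5 -0.4  0.6] w 0.0937 q [-0.34  0.38  1.42  0.01  1.35  1.21]
[ 355  194   88   68 3936] ((561.0897216796875, -125.8354263305664), (130.1251220703125, 99.33900451660156), 88.83411407470703)
riser-frame corners [[-0.1302, -0.0517], [-0.031, -0.0568], [-0.0244, 0.0732], [-0.1236, 0.0782]]
```

View pics/t.png

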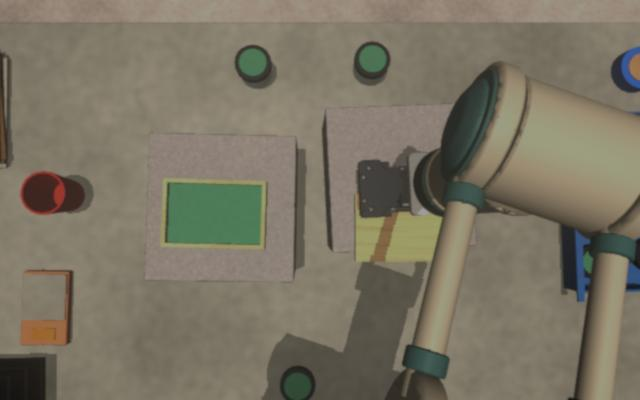

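```bash
python3 -m handwheel '[[[94,-12,0,0,0.01],[94,-12,0,-4,0],[94,0,7,0,0],[94,0,4,0,0],[94,0,0,0,0]]]'; python3 -c "
from h import *
st()"
```

```text
time: 3.52
tcp_pos: [0.6411, -0.1343, 0.1694]
orientation: [-0.005, 0.711, -0.703, 0.005]
force: [-0.3, -1.0, 0.0]
width: 0.0936
t 3.52 p [ 0.6411 -0.1343  0.1694] R cols [[-1.0, 0.001, 0.014], [-0.014, 0.011, -1.0], [-0.001, -1.0, -0.011]] F [-0.3 -1.   0. ] w 0.0936 q [-0.32  0.42  1.38  0.01  1.35  1.24]
```

```bash
python3 -m handwheel '[[[94,0,4,-5,-0.015],[94,7,0.5,0,0],[94,7,0.5,0,0],[94,7,0.5,0,0],[94,6,0.5,0,0],[94,0,0,0,0]]]'; python3 -c "
from h import *
st();tray()"
```

```text
time: 4.02
tcp_pos: [0.6106, -0.1295, 0.1623]
orientation: [-0.011, 0.711, -0.703, 0.011]
force: [-0.2, -0.4, 0.4]
width: 0.0942
t 4.02 p [ 0.6106 -0.1295  0.1623] R cols [[-1.0, 0.001, 0.031], [-0.031, 0.012, -0.999], [-0.001, -1.0, -0.011]] F [-0.2 -0.4  0.4] w 0.0942 q [-0.33  0.38  1.46  0.01  1.31  1.21]
[ 356  215   70   57 3259] ((539.781005859375, -115.10093688964844), (81.2922592163086, 103.63616943359375), 1.4019020795822144)
riser-frame corners [[-0.1386, 0.0742], [-0.1392, -0.0295], [-0.058, -0.03], [-0.0573, 0.0737]]
```

```bash
python3 -m handwheel '[[[94,5,-1,0,0],[94,3,-1,0,0],[94,0,0,0,0]]]'; python3 -c "
from h import *
st();tray()"
```

```text
time: 4.32
tcp_pos: [0.6023, -0.1301, 0.1649]
orientation: [-0.01, 0.711, -0.703, 0.011]
force: [1.3, -0.3, 0.1]
width: 0.0934
t 4.32 p [ 0.6023 -0.1301  0.1649] R cols [[-1.0, 0.002, 0.03], [-0.03, 0.011, -0.999], [-0.002, -1.0, -0.011]] F [ 1.3 -0.3  0.1] w 0.0934 q [-0.33  0.36  1.48  0.01  1.3   1.2 ]
[ 356  222   73   56 3306] ((530.5361938476562, -116.9625473022461), (79.41718292236328, 106.2968978881836), 1.8114545345306396)
riser-frame corners [[-0.1474, 0.0736], [-0.1472, -0.0327], [-0.0678, -0.0326], [-0.0679, 0.0737]]
```

```bash
python3 -m handwheel '[[[94,-14,0,0,0],[94,-8,-20,0,0],[94,0,-38,0,-0.12],[94,0,-38,0,-0.12],[94,0,-38,0,-0.12],[94,0,-30,0,-0.12],[94,0,0,0,-0.12],[94,0,0,0,-0.12],[94,0,0,0,-0.12],[94,0,0,0,-0.12],[94,0,0,0,-0.12],[94,0,0,0,-0.12]]]'; python3 -m handwheel '[[[94,0,0,0,-0.12],[94,0,0,0,-0.12],[94,0,0,0,-0.08],[94,-34,0,-22,0],[94,-34,0,-22,0],[94,-34,0,-22,0],[94,-34,0,-22,0],[94,-34,0,-22,0],[94,-34,0,-22,0],[94,-34,0,-22,0],[94,-34,0,-22,0],[94,-34,0,-22,0]]]';  cat >> h.py <<'E'
import json
def rec():
    o=st(); open('rec.txt','a').write(json.dumps({k:np.array(o[k]).tolist() for k in('qpos','tcp_pos','orientation')})+'\n')
E
python3 -c "
from h import *
rec()"
```

```text
time: 5.37
tcp_pos: [0.6225, -0.1317, 0.3354]
orientation: [-0.422, 0.573, -0.563, 0.421]
force: [-0.5, -0.3, -0.5]
width: 0.094
time: 6.37
tcp_pos: [0.4074, 0.166, 0.3348]
orientation: [0.511, -0.5, 0.485, -0.504]
force: [0.5, 0.8, 0.9]
width: 0.0943
t 6.37 p [0.4074 0.166  0.3348] R cols [[0.03, -0.022, 0.999], [-0.999, 0.009, 0.031], [-0.01, -1.0, -0.021]] F [0.5 0.8 0.9] w 0.0943 q [0.22 0.03 1.5  0.01 1.64 0.19]
```

```bash
python3 -m handwheel '[[[94,-36,0,-20,0],[94,-36,0,-20,0],[94,-36,0,-20,0],[94,-36,0,-20,0],[94,-36,0,-20,0],[94,-36,0,-20,0],[94,-36,0,-20,0],[94,-36,0,-20,0],[94,-36,0,-20,0],[94,-36,0,-20,0],[94,-36,0,-20,0],[94,-36,0,-20,0]]]'; python3 -c "
from h import *
rec()"
```

```text
time: 7.37
tcp_pos: [0.1439, 0.591, 0.3454]
orientation: [0.511, -0.498, 0.486, -0.505]
force: [1.2, 0.4, 0.2]
width: 0.0943
t 7.37 p [0.1439 0.591  0.3454] R cols [[0.03, -0.018, 0.999], [-1.0, 0.005, 0.03], [-0.006, -1.0, -0.018]] F [1.2 0.4 0.2] w 0.0943 q [1.21 0.29 1.15 0.02 1.7  1.18]
```

```bash
python3 -m handwheel '[[[94,-38,0,-14,0],[94,-38,0,-14,0],[94,-38,0,-14,0],[94,-38,0,-14,0],[94,-38,0,-14,0],[94,-38,0,-14,0],[94,-40,0,0,0],[94,-40,0,0,0],[94,-40,0,0,0],[94,-40,0,0,0],[94,-40,0,0,0]]]'; python3 -c "
from h import *
rec()"
```

```text
time: 8.28
tcp_pos: [0.0262, 0.9295, 0.2714]
orientation: [-0.494, 0.513, -0.466, 0.525]
force: [-0.1, -0.0, -0.2]
width: 0.0941
t 8.28 p [0.0262 0.9295 0.2714] R cols [[0.039, -0.017, 0.999], [-0.996, 0.079, 0.04], [-0.079, -0.997, -0.014]] F [-0.1 -0.  -0.2] w 0.0941 q [1.46 0.9  0.22 0.03 1.95 1.43]
```

```bash
python3 -m handwheel '[[[94,-41,0,0,0],[94,-41,0,0,0],[94,-41,0,0,0],[94,-41,0,0,0]]]'; python3 -c "
from h import *
rec()"; python3 -m handwheel '[[[94,-29,-29,0,0],[94,-29,-29,0,0],[94,-29,-29,0,0],[94,-29,-29,0,0]]]'; python3 -c "
from h import *
rec()"
```

```text
time: 8.62
tcp_pos: [0.0162, 0.9969, 0.2259]
orientation: [-0.465, 0.536, -0.44, 0.55]
force: [0.4, 0.9, -0.5]
width: 0.0944
t 8.62 p [0.0162 0.9969 0.2259] R cols [[0.038, -0.015, 0.999], [-0.983, 0.18, 0.04], [-0.18, -0.984, -0.008]] F [ 0.4  0.9 -0.5] w 0.0944 q [1.47 0.95 0.22 0.03 1.79 1.44]
time: 8.95
tcp_pos: [0.0112, 0.9938, 0.3023]
orientation: [-0.439, 0.556, -0.415, 0.57]
force: [1.2, 0.2, 1.1]
width: 0.0939
t 8.95 p [0.0112 0.9938 0.3023] R cols [[0.036, -0.015, 0.999], [-0.962, 0.269, 0.039], [-0.27, -0.963, -0.005]] F [1.2 0.2 1.1] w 0.0939 q [1.47 0.88 0.22 0.04 1.77 1.45]
```

```bash
python3 -m handwheel '[[[94,-41,0,0,0],[94,-41,0,0,0],[94,-41,0,0,0],[94,-41,0,0,0],[94,-41,0,0,0],[94,-41,0,0,0],[94,-41,0,0,0],[94,-41,0,0,0]]]'; python3 -c "
from h import *
rec()"
```

```text
time: 9.62
tcp_pos: [-0.0008, 1.0874, 0.3652]
orientation: [-0.349, 0.611, -0.333, 0.628]
force: [0.0, -0.1, 0.1]
width: 0.0941
t 9.62 p [-8.0000e-04  1.0874e+00  3.6520e-01] R cols [[0.033, -0.008, 0.999], [-0.844, 0.535, 0.032], [-0.535, -0.845, 0.01]] F [ 0.  -0.1  0.1] w 0.0941 q [1.49 0.86 0.22 0.05 1.5  1.46]
```

```bash
python3 -m handwheel '[[[94,-38,12,0,0],[94,-38,12,0,0],[94,-38,12,0,0],[94,-38,12,0,0],[94,-36,18,0,0],[94,-36,18,0,0],[94,-36,18,0,0],[94,-36,18,0,0]]]'; python3 -c "
from h import *
rec()"
```

```text
time: 10.28
tcp_pos: [-0.0099, 1.1916, 0.4074]
orientation: [-0.254, 0.652, -0.242, 0.672]
force: [-0.2, 0.3, -0.3]
width: 0.0942
t 10.28 p [-0.0099  1.1916  0.4074] R cols [[0.032, -0.005, 0.999], [-0.657, 0.754, 0.025], [-0.753, -0.657, 0.021]] F [-0.2  0.3 -0.3] w 0.0942 q [1.5  0.89 0.22 0.06 1.18 1.47]
```

```bash
python3 -m handwheel '[[[94,-40,8,0,0],[94,-40,8,0,0],[94,-40,8,0,0],[94,-40,8,0,0],[94,-38,14,0,0],[94,-38,14,0,0],[94,-38,14,0,0],[94,-38,14,0,0],[94,-38,14,0,0],[94,-38,14,0,0]]]'; python3 -c "
from h import *
rec()"
```

```text
time: 11.12
tcp_pos: [-0.0184, 1.2259, 0.5656]
orientation: [-0.142, 0.683, -0.134, 0.704]
force: [-0.5, -0.3, -0.5]
width: 0.0937
t 11.12 p [-0.0184  1.2259  0.5656] R cols [[0.032, -0.006, 0.999], [-0.382, 0.924, 0.018], [-0.924, -0.383, 0.028]] F [-0.5 -0.3 -0.5] w 0.0937 q [1.51 0.83 0.22 0.08 0.91 1.47]
```

```bash
python3 -m handwheel '[[[94,-37,16,0,0],[94,-37,16,0,0],[94,-37,16,0,0],[94,-37,16,0,0],[94,-37,16,0,0],[94,-37,16,0,0],[94,-37,16,0,0],[94,-37,16,0,0],[94,-37,16,0,0],[94,-37,16,0,0]]]'; python3 -c "
from h import *
rec()"
```

```text
time: 11.95
tcp_pos: [-0.026, 1.212, 0.7276]
orientation: [-0.044, 0.695, -0.036, 0.717]
force: [0.3, -0.4, -0.2]
width: 0.094
t 11.95 p [-0.026   1.212   0.7276] R cols [[0.031, -0.01, 0.999], [-0.113, 0.994, 0.013], [-0.993, -0.113, 0.03]] F [ 0.3 -0.4 -0.2] w 0.094 q [1.51 0.77 0.22 0.1  0.7  1.45]
```

```bash
python3 -m handwheel '[[[94,-37,16,0,0],[94,-37,16,0,0],[94,-37,16,0,0],[94,-37,16,0,0],[94,0,0,0,0]]]'; cat > kin.py <<'E'
from h import *
from scipy.optimize import least_squares
D=[json.loads(l) for l in open('rec.txt')]
LIM=np.array([[-2.89,2.89],[-.75,2.08],[.22,2.7],[-1.18,4.32],[.11,2.71],[-2.7,2.7]])
def fk(q,g):
    h,a1,L2,a3,L4,L6,r6=g
    R1=R.from_euler('z',q[0]); R2=R1*R.from_euler('y',q[1]); R3=R2*R.from_euler('y',q[2])
    R5=R3*R.from_euler('z',q[3])*R.from_euler('y',q[4]); R6=R5*R.from_euler('z',q[5]+r6)
    p=np.array([0,0,h])+R1.apply([a1,0,0])+R2.apply([0,0,L2])+R3.apply([a3,0,L4])+R5.apply([0,0,L6])
    T=R6*R.from_euler('x',-90,degrees=True) # tool y = pointing
    return p,T
def res(g): 
    o=[]
    for d in D:
        p,T=fk(d['qpos'],g); o+=list(p-d['tcp_pos'])+list(.3*(T.inv()*R.from_quat(d['orientation'])).as_rotvec())
    return np.array(o)
best=min((least_squares(res,[.3,0,.4,0,.4,.25,r]) for r in (0,1.57,3.14,-1.57)),key=lambda s:s.cost)
G=best.x
def ik(p,T,q0):
    f=lambda q:np.r_[fk(q,G)[0]-p,.3*(T.inv()*fk(q,G)[1]).as_rotvec()]
    s=least_squares(f,np.clip(q0,LIM[:,0]+1e-4,LIM[:,1]-1e-4),bounds=LIM.T); return s.x,np.sqrt(2*s.cost)
if __name__=='__main__': print(np.round(G,4),best.cost,np.abs(res(G)).max())
E
python3 -c "
from h import *
rec()"; python3 kin.py
```

```text
time: 12.37
tcp_pos: [-0.029, 1.1844, 0.8055]
orientation: [-0.007, 0.696, 0.001, 0.718]
force: [-0.1, -1.0, 1.3]
width: 0.0943
t 12.37 p [-0.029   1.1844  0.8055] R cols [[0.03, -0.012, 0.999], [-0.009, 1.0, 0.012], [-1.0, -0.009, 0.03]] F [-0.1 -1.   1.3] w 0.0943 q [1.51 0.72 0.22 0.12 0.64 1.45]
[ 0.0953  0.0153  0.6385 -0.0008  0.4128  0.4141 -0.    ] 4.465041042063839 0.6664324459391614
```

```bash
sed -i "s/'x',-90/'x',90/" kin.py; python3 kin.py; cat > plan.py <<'E'
from kin import *
q=np.array(D[-1]['qpos']); 
Tz=R.from_quat(D[-1]['orientation'])
P=[D[-1]['tcp_pos'],(.1,.6,.6),(.35,.3,.5),(.45,.0,.45),(.50,-.30,.40),(.50,-.30,.20),(.505,-.165,.167)]
for turn in (0,np.pi/2,-np.pi/2):
    T1=Tz*R.from_rotvec([0,turn,0]); qq=q.copy(); print('turn',turn)
    for a,b in zip(P[:-1],P[1:]):
        for s in np.linspace(0,1,8)[1:]:
            qq,e=ik(np.array(a)*(1-s)+np.array(b)*s,T1,qq)
            if s in(1,): print(b,np.round(qq,2),round(e,4))
E
python3 plan.py
```

```text
[ 9.5300e-02  1.5300e-02  6.3850e-01 -8.0000e-04  4.1280e-01  4.1410e-01
 -1.5708e+00] 0.02371906157362883 0.06825930196614907
turn 0
(0.1, 0.6, 0.6) [ 1.06 -0.32  2.13  1.94  0.57 -0.47] 0.0
(0.35, 0.3, 0.5) [-0.31  0.02  2.14  1.38  1.83 -0.65] 0.0
(0.45, 0.0, 0.45) [-0.74  0.41  1.74  1.09  2.17 -0.77] 0.0
(0.5, -0.3, 0.4) [-0.96  0.82  1.07  1.14  2.47 -0.56] 0.0
(0.5, -0.3, 0.2) [-0.96  0.98  1.24  0.84  2.28 -0.96] 0.0
(0.505, -0.165, 0.167) [-0.85  0.9   1.57  0.83  2.05 -1.13] 0.0
turn 1.5707963267948966
(0.1, 0.6, 0.6) [ 1.06 -0.32  2.13  1.94  0.57  1.1 ] 0.0
(0.35, 0.3, 0.5) [-0.31  0.02  2.14  1.38  1.83  0.92] 0.0
(0.45, 0.0, 0.45) [-0.74  0.41  1.74  1.09  2.17  0.8 ] 0.0
(0.5, -0.3, 0.4) [-0.96  0.82  1.07  1.14  2.47  1.01] 0.0
(0.5, -0.3, 0.2) [-0.96  0.98  1.24  0.84  2.28  0.61] 0.0
(0.505, -0.165, 0.167) [-0.85  0.9   1.57  0.83  2.05  0.45] 0.0
turn -1.5707963267948966
(0.1, 0.6, 0.6) [ 1.06 -0.32  2.13  1.94  0.57 -2.04] 0.0
(0.35, 0.3, 0.5) [-0.31  0.02  2.14  1.38  1.83 -2.22] 0.0
(0.45, 0.0, 0.45) [-0.74  0.41  1.74  1.09  2.17 -2.34] 0.0
(0.5, -0.3, 0.4) [-0.96  0.82  1.07  1.14  2.47 -2.13] 0.0
(0.5, -0.3, 0.2) [-0.96  0.98  1.24  0.84  2.28 -2.53] 0.0
(0.505, -0.165, 0.167) [-0.85  0.9   1.57  0.83  2.05 -2.7 ] 0.0
```

```bash
python3 - <<'E'
import re
s=open('kin.py').read()
s=s.replace("h,a1,L2,a3,L4,L6,r6=g","h,a1,L2,a3,L4,L6,r6,a2,y2,x6,ty,e1,e2=g")
s=s.replace("R2.apply([0,0,L2])","R2.apply([a2,y2,L2])").replace("R5.apply([0,0,L6])","R5.apply([0,0,L6])+R6.apply([x6,ty,0])")
s=s.replace(",.25,r])",",.25,r,0,0,0,0,0,0])").replace("q[2])","q[2]+e1)").replace("+R.from","+R.from").replace("('y',q[4])","('y',q[4]+e2)")
open('kin.py','w').write(s)
E
python3 kin.py; python3 -c "
from kin import *
print(np.round(res(G).reshape(-1,6),3))"
```

```text
[ 0.1368 -0.      0.6297  0.0604  0.4211  0.3903 -1.5708  0.      0.0694
 -0.      0.     -0.      0.    ] 1.5674050243365711e-30 6.661338147750939e-16
[[-0. -0.  0.  0.  0.  0.]
 [-0.  0.  0. -0.  0.  0.]
 [ 0. -0.  0. -0.  0.  0.]
 [-0. -0.  0.  0.  0.  0.]
 [-0. -0.  0. -0. -0.  0.]
 [-0. -0.  0.  0.  0.  0.]
 [-0. -0.  0.  0.  0. -0.]
 [ 0. -0.  0. -0.  0.  0.]
 [-0. -0.  0.  0.  0.  0.]
 [-0. -0.  0.  0.  0.  0.]]
```

```bash
cat > plan.py <<'E'
from kin import *
a=np.deg2rad(1.74)
def rw(x,y,z): return np.array([.6387+x*np.cos(a)-y*np.sin(a),-.1342+x*np.sin(a)+y*np.cos(a),z])
q=np.array(D[-1]['qpos']); Tz=R.from_quat(D[-1]['orientation'])
P=[D[-1]['tcp_pos'],(.2,.8,.55),(.42,.3,.45),(.49,-.1,.45),rw(-.137,-.16,.40),rw(-.137,-.16,.167),rw(-.137,-.0375,.167)]
for turn in (0,np.pi/2,-np.pi/2):
    T1=Tz*R.from_rotvec([0,turn,0]); qq=q.copy(); print('turn',turn)
    for A,b in zip(P[:-1],P[1:]):
        for s in np.linspace(0,1,8)[1:]:
            q1=qq; qq,e=ik(np.array(A)*(1-s)+np.array(b)*s,T1,qq)
            if s==1: print(np.round(b,3),np.round(qq,2),round(e,4))
    if turn==0: continue
    for th in np.deg2rad(np.arange(0,171,10)):
        Rt=R.from_rotvec(-0*np.ones(3)) ; ry=R.from_rotvec(np.array([-np.sin(a),np.cos(a),0])*th)
        p=rw(-.047,-.0375,.160)+ry.apply(rw(-.137,-.0375,.167)-rw(-.047,-.0375,.160))
        qq,e=ik(p,ry*T1,qq)
        if round(np.rad2deg(th))%30==0: print(round(np.rad2deg(th)),np.round(p,3),np.round(qq,2),round(e,4))
E
python3 plan.py; python3 -c "
from h import *
c=shot('side','side1.png')"
```

```text
turn 0
[0.2  0.8  0.55] [ 0.96  0.13  1.81  2.02  0.71 -0.6 ] 0.0
[0.42 0.3  0.45] [-0.37  0.2   2.01  1.33  1.87 -0.71] 0.0
[ 0.49 -0.1   0.45] [-0.88  0.55  1.42  1.11  2.37 -0.63] 0.0
[ 0.507 -0.298  0.4  ] [-1.01  0.82  1.    1.17  2.54 -0.5 ] 0.0
[ 0.507 -0.298  0.167] [-1.01  1.04  1.14  0.81  2.35 -0.96] 0.0
[ 0.503 -0.176  0.167] [-0.93  0.93  1.43  0.79  2.17 -1.08] 0.0
turn 1.5707963267948966
[0.2  0.8  0.55] [0.96 0.13 1.81 2.02 0.71 0.97] 0.0
[0.42 0.3  0.45] [-0.37  0.2   2.01  1.33  1.87  0.86] 0.0
[ 0.49 -0.1   0.45] [-0.88  0.55  1.42  1.11  2.37  0.94] 0.0
[ 0.507 -0.298  0.4  ] [-1.01  0.82  1.    1.17  2.54  1.08] 0.0
[ 0.507 -0.298  0.167] [-1.01  1.04  1.14  0.81  2.35  0.61] 0.0
[ 0.503 -0.176  0.167] [-0.93  0.93  1.43  0.79  2.17  0.49] 0.0
0 [ 0.503 -0.176  0.167] [-0.93  0.93  1.43  0.79  2.17  0.49] 0.0
30 [ 0.518 -0.175  0.211] [-0.91  0.88  1.39  0.84  2.22  1.1 ] 0.0
60 [ 0.554 -0.174  0.241] [-0.87  0.88  1.3   0.93  2.25  1.74] 0.0
90 [ 0.6   -0.173  0.25 ] [-0.82  0.91  1.19  1.02  2.27  2.37] 0.0
120 [ 0.644 -0.172  0.234] [-0.81  0.95  1.22  1.02  2
[... 198 characters left out ...]
 0.2   2.01  1.33  1.87 -2.28] 0.0
[ 0.49 -0.1   0.45] [-0.88  0.55  1.42  1.11  2.37 -2.2 ] 0.0
[ 0.507 -0.298  0.4  ] [-1.01  0.82  1.    1.17  2.54 -2.07] 0.0
[ 0.507 -0.298  0.167] [-1.01  1.04  1.14  0.81  2.35 -2.53] 0.0
[ 0.503 -0.176  0.167] [-0.93  0.93  1.43  0.79  2.17 -2.65] 0.0
0 [ 0.503 -0.176  0.167] [-0.93  0.93  1.43  0.79  2.17 -2.65] 0.0
30 [ 0.518 -0.175  0.211] [-0.91  0.88  1.39  0.84  2.22 -2.04] 0.0
60 [ 0.554 -0.174  0.241] [-0.87  0.88  1.3   0.93  2.25 -1.41] 0.0
90 [ 0.6   -0.173  0.25 ] [-0.82  0.91  1.19  1.02  2.27 -0.78] 0.0
120 [ 0.644 -0.172  0.234] [-0.78  0.98  1.08  1.09  2.27 -0.18] 0.0
150 [ 0.674 -0.171  0.199] [-0.76  1.05  1.01  1.11  2.26  0.36] 0.0
```

View pics/side1.png

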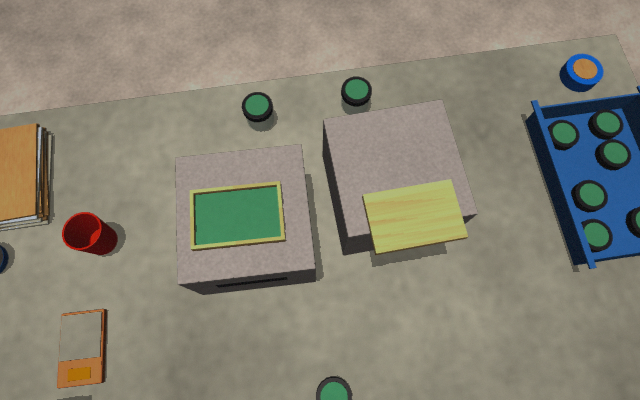

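```bash
python3 -m handwheel '[[[94,20,-30,18,0],[94,20,-30,18,0],[94,20,-30,18,0],[94,20,-30,18,0],[94,20,-30,18,0],[94,20,-30,18,0],[94,20,-30,18,0],[94,20,-30,18,0],[94,20,-30,18,0],[94,20,-30,18,0],[94,20,-30,18,0],[94,20,-30,18,0]]]'; python3 -c "
from h import *
st()"
```

```text
time: 13.42
tcp_pos: [0.1524, 0.9012, 0.6055]
orientation: [-0.019, 0.695, 0.004, 0.719]
force: [0.7, 0.2, -1.4]
width: 0.0936
t 13.42 p [0.1524 0.9012 0.6055] R cols [[0.034, -0.033, 0.999], [-0.02, 0.999, 0.033], [-0.999, -0.021, 0.034]] F [ 0.7  0.2 -1.4] w 0.0936 q [ 1.13  0.21  1.55  1.88  0.5  -0.4 ]
```

```bash
python3 -m handwheel '[[[94,9,-36,17,0],[94,9,-36,17,0],[94,9,-36,17,0],[94,9,-36,17,0],[94,9,-36,17,0],[94,9,-36,17,0],[94,9,-36,17,0],[94,9,-36,17,0],[94,9,-36,17,0],[94,9,-36,17,0],[94,9,-36,17,0],[94,9,-36,17,0]]]'; python3 -m handwheel '[[[94,9,-37,15,0],[94,9,-37,15,0],[94,9,-37,15,0],[94,5,-38,12,0],[94,5,-38,12,0],[94,5,-38,12,0],[94,0,-40,8,0],[94,0,-40,8,0],[94,0,-40,8,0],[94,0,-40,8,0],[94,0,-40,8,0],[94,0,-40,8,0]]]'; python3 -c "
from h import *
st()"
```

```text
time: 14.42
tcp_pos: [0.3718, 0.4633, 0.5048]
orientation: [-0.024, 0.696, -0.002, 0.718]
force: [1.5, 0.5, -0.1]
width: 0.0939
time: 15.42
tcp_pos: [0.5179, -0.0108, 0.4793]
orientation: [-0.023, 0.699, -0.008, 0.715]
force: [0.6, -0.6, -0.9]
width: 0.0941
t 15.42 p [ 0.5179 -0.0108  0.4793] R cols [[0.023, -0.02, 1.0], [-0.044, 0.999, 0.021], [-0.999, -0.044, 0.022]] F [ 0.6 -0.6 -0.9] w 0.0941 q [-0.76  0.47  1.46  1.19  2.27 -0.53]
```

```bash
python3 -m handwheel '[[[94,0,-36,0,-0.12],[94,0,-36,0,-0.12],[94,0,-36,0,-0.12],[94,0,-36,0,-0.12],[94,0,-36,0,-0.12],[94,0,-36,0,-0.12],[94,0,-36,0,-0.12],[94,0,-36,0,-0.12],[94,0,0,0,-0.12],[94,0,0,0,-0.12],[94,0,0,0,-0.12],[94,0,0,0,-0.12]]]'; python3 -c "
from h import *
st()"
```

```text
time: 16.42
tcp_pos: [0.5249, -0.328, 0.4797]
orientation: [-0.021, 0.026, 0.003, 0.999]
force: [0.4, 0.0, -0.6]
width: 0.0938
t 16.42 p [ 0.5249 -0.328   0.4797] R cols [[0.999, -0.007, 0.052], [0.005, 0.999, 0.043], [-0.052, -0.043, 0.998]] F [ 0.4  0.  -0.6] w 0.0938 q [-1.01  0.84  0.74  1.48  2.59 -1.6 ]
```

```bash
python3 -m handwheel '[[[50,0,2,-38,0],[50,0,2,-38,0],[50,0,2,-38,0],[50,0,2,-38,0],[50,0,2,-38,0],[50,0,2,-38,0],[50,0,2,-38,0],[50,0,1,-25,0],[50,0,0,0,0]]]'; python3 -c "
from h import *
st()"
```

```text
time: 17.17
tcp_pos: [0.5128, -0.3292, 0.171]
orientation: [-0.028, 0.022, 0.001, 0.999]
force: [0.9, 0.3, -0.3]
width: 0.0501
t 17.17 p [ 0.5128 -0.3292  0.171 ] R cols [[0.999, -0.004, 0.043], [0.001, 0.998, 0.057], [-0.043, -0.057, 0.997]] F [ 0.9  0.3 -0.3] w 0.0501 q [-1.03  1.04  1.04  0.83  2.37 -2.4 ]
```

```bash
python3 -m handwheel '[[[50,-2,30,1,-0.01],[50,-3,30,1,-0.01],[50,-2,30,1,-0.01],[50,-1,28,1,0],[50,0,14,1,0],[50,0,0,0,0]]]'; python3 -c "
from h import *
rec(); shot('wrist','w1.png'); c=shot('side','s2.png')"
```

```text
time: 17.67
tcp_pos: [0.5054, -0.1952, 0.1691]
orientation: [-0.029, 0.005, -0.001, 1.0]
force: [0.7, 0.1, -0.5]
width: 0.0504
t 17.67 p [ 0.5054 -0.1952  0.1691] R cols [[1.0, 0.001, 0.01], [-0.002, 0.998, 0.057], [-0.01, -0.057, 0.998]] F [ 0.7  0.1 -0.5] w 0.0504 q [-0.95  0.92  1.4   0.78  2.16 -2.59]
```

View pics/s2.png

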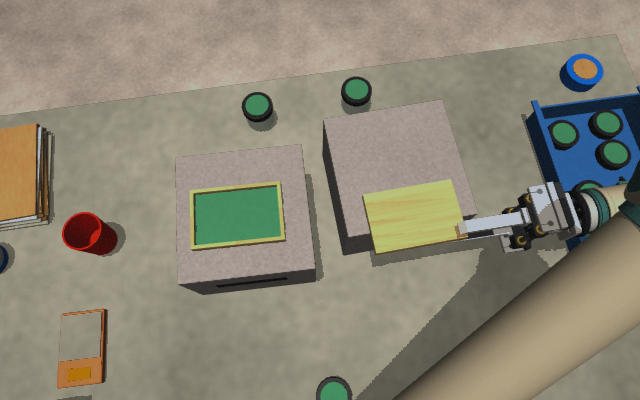

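View pics/w1.png

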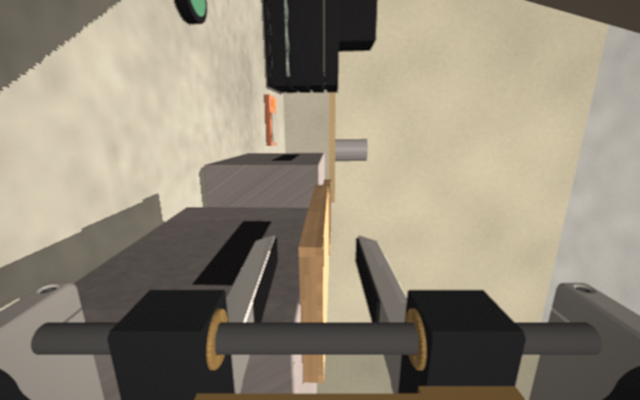

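```bash
python3 -m handwheel '[[[50,-1,12,-1,-0.01],[50,-1,7,0,0],[50,0,0,0,0]]]'; python3 -c "
from h import *
st()"; python3 -m handwheel '[[[8,0,0,0,0],[8,0,0,0,0],[8,0,0,0,0],[8,0,0,0,0],[8,0,0,0,0]]]'; python3 -c "
from h import *
rec()"
```

```text
time: 18.02
tcp_pos: [0.5051, -0.1824, 0.1667]
orientation: [-0.033, -0.003, -0.003, 0.999]
force: [0.1, 0.5, 0.2]
width: 0.05
t 18.02 p [ 0.5051 -0.1824  0.1667] R cols [[1.0, 0.006, -0.006], [-0.005, 0.998, 0.065], [0.007, -0.065, 0.998]] F [0.1 0.5 0.2] w 0.05 q [-0.94  0.9   1.43  0.78  2.14 -2.61]
time: 18.43
tcp_pos: [0.5059, -0.1864, 0.1663]
orientation: [-0.034, -0.004, -0.004, 0.999]
force: [-0.8, 0.2, -0.1]
width: 0.0201
t 18.43 p [ 0.5059 -0.1864  0.1663] R cols [[1.0, 0.009, -0.008], [-0.008, 0.998, 0.068], [0.008, -0.068, 0.998]] F [-0.8  0.2 -0.1] w 0.0201 q [-0.94  0.91  1.42  0.78  2.14 -2.61]
```

```bash
python3 -m handwheel '[[[28,0,0,0,0],[28,0,10,0.5,0],[28,0,10,0.5,0],[28,0,3,0,0],[8,0,0,0,0],[8,0,0,0,0],[8,0,0,0,0],[8,0,0,0,0]]]'; python3 -c "
from h import *
rec()"
```

```text
time: 19.1
tcp_pos: [0.5051, -0.1595, 0.1717]
orientation: [-0.027, -0.006, -0.003, 1.0]
force: [1.8, -1.7, 0.9]
width: 0.0138
t 19.1 p [ 0.5051 -0.1595  0.1717] R cols [[1.0, 0.007, -0.011], [-0.006, 0.999, 0.053], [0.012, -0.053, 0.999]] F [ 1.8 -1.7  0.9] w 0.0138 q [-0.92  0.89  1.48  0.79  2.12 -2.63]
```

```bash
cat > fl.py <<'E'
from h import *
o=st(); M=R.from_quat(o['orientation']).as_matrix(); th=np.arctan2(-M[2,0],M[0,0])
piv=np.array([.5925,0,.160]); r=.0875; 
f=lambda t:piv+np.array([-r*np.cos(t)+.008*np.sin(t),0,r*np.sin(t)+.008*np.cos(t)])
print('theta',round(np.rad2deg(th),1),'expected now',np.round(f(th),4))
for dt in(.5,1.):
    d=f(th+dt)-o['tcp_pos']; print('to +',dt,'tool-mm total now axes',np.round(M.T@(d*[1,0,1])*1000,1))
E
python3 -m handwheel '[[[8,2,0,9,0.1],[8,2,0,9,0.1],[8,2,0,9,0.1],[8,2,0,9,0.1],[8,2,0,9,0.1]]]'; python3 fl.py
```

```text
time: 19.52
tcp_pos: [0.5225, -0.1578, 0.2128]
orientation: [-0.025, 0.255, -0.009, 0.967]
force: [-1.6, -0.2, -1.3]
width: 0.0137
t 19.52 p [ 0.5225 -0.1578  0.2128] R cols [[0.87, 0.006, 0.494], [-0.031, 0.999, 0.043], [-0.493, -0.053, 0.869]] F [-1.6 -0.2 -1.3] w 0.0137 q [-0.9   0.85  1.43  0.85  2.16 -2.02]
theta 29.5 expected now [0.5203 0.     0.2101]
to + 0.5 tool-mm total now axes [14.  -1.2 37.5]
to + 1.0 tool-mm total now axes [46.4 -1.4 66.5]
```

```bash
python3 -m handwheel '[[[8,1,0,8.5,0.1],[8,1.5,0,8.5,0.1],[8,1.5,0,8.5,0.1],[8,1.5,0,8.5,0.1],[8,1.5,0,8.5,0.1]]]'; python3 fl.py
```

```text
time: 19.93
tcp_pos: [0.556, -0.1567, 0.2416]
orientation: [-0.022, 0.498, -0.015, 0.867]
force: [0.6, 1.7, -0.9]
width: 0.0136
t 19.93 p [ 0.556  -0.1567  0.2416] R cols [[0.504, 0.005, 0.864], [-0.048, 0.999, 0.023], [-0.863, -0.053, 0.503]] F [ 0.6  1.7 -0.9] w 0.0136 q [-0.87  0.84  1.35  0.93  2.2  -1.39]
theta 59.7 expected now [0.5553 0.     0.2396]
to + 0.5 tool-mm total now axes [15.9 -0.1 39.3]
to + 1.0 tool-mm total now axes [48.2  0.8 68.3]
```

```bash
python3 -m handwheel '[[[8,1.5,0,8.5,0.1],[8,1.5,0,8.5,0.1],[8,1.5,0,8.5,0.1],[8,1.5,0,8.5,0.1],[8,1.5,0,8.5,0.1]]]'; python3 fl.py;  python3 -m handwheel '[[[8,1.5,0,8.5,0.1],[8,1.5,0,8.5,0.1],[8,1.5,0,8.5,0.1],[8,1.5,0,8.5,0.1]]]'; python3 fl.py; python3 -c "
from h import *
shot('side','s3.png')"
```

```text
time: 20.35
tcp_pos: [0.5996, -0.1566, 0.2498]
orientation: [-0.017, 0.706, -0.02, 0.708]
force: [0.6, 0.2, 1.3]
width: 0.0139
t 20.35 p [ 0.5996 -0.1566  0.2498] R cols [[0.003, 0.003, 1.0], [-0.052, 0.999, -0.003], [-0.999, -0.052, 0.003]] F [0.6 0.2 1.3] w 0.0139 q [-0.83  0.87  1.26  1.01  2.21 -0.77]
theta 89.8 expected now [0.6002 0.     0.2475]
to + 0.5 tool-mm total now axes [16.8  1.  41.6]
to + 1.0 tool-mm total now axes [49.2  2.8 70.5]
time: 20.68
tcp_pos: [0.6339, -0.1578, 0.2441]
orientation: [-0.01, 0.836, -0.02, 0.549]
force: [0.8, -0.8, 2.3]
width: 0.0138
t 20.68 p [ 0.6339 -0.1578  0.2441] R cols [[-0.398, 0.004, 0.918], [-0.039, 0.999, -0.022], [-0.917, -0.045, -0.397]] F [ 0.8 -0.8  2.3] w 0.0138 q [-0.8   0.91  1.18  1.06  2.21 -0.3 ]
theta 113.4 expected now [0.6347 0.     0.2371]
to + 0.5 tool-mm total now axes [20.7  1.8 44.4]
to + 1.0 tool-mm total now axes [53.   3.7 73.4]
```

View pics/s3.png

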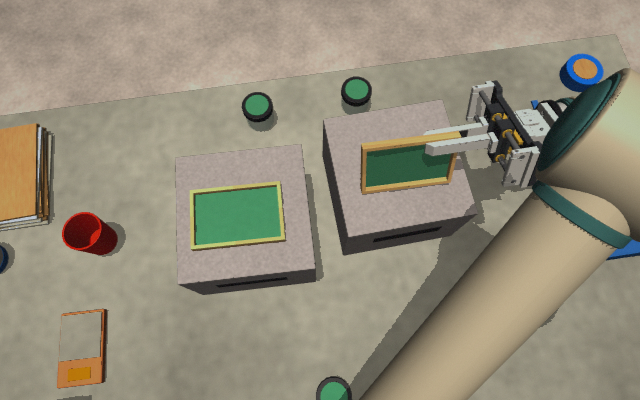

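```bash
sed -i 's/^piv=.*/piv=np.array([.6065,0,.1605]); r=.0875/; s/+.008\*np.sin(t)/-.007*np.sin(t)/; s/+.008\*np.cos(t)/-.007*np.cos(t)/' fl.py; python3 -m handwheel '[[[8,-0.3,0,8.5,0.1],[8,-0.3,0,8.5,0.1],[8,-0.3,0,8.5,0.1],[8,-0.3,0,8.5,0.1]]]'; python3 fl.py
```

```text
time: 21.07
tcp_pos: [0.6638, -0.1588, 0.2262]
orientation: [-0.007, 0.93, -0.022, 0.366]
force: [0.6, 0.6, -0.8]
width: 0.0141
t 21.07 p [ 0.6638 -0.1588  0.2262] R cols [[-0.732, 0.004, 0.681], [-0.028, 0.999, -0.036], [-0.68, -0.045, -0.731]] F [ 0.6  0.6 -0.8] w 0.0141 q [-0.77  0.96  1.11  1.09  2.2   0.15]
theta 137.1 expected now [0.6658 0.     0.2252]
to + 0.5 tool-mm total now axes [ 6.6  1.8 44.9]
to + 1.0 tool-mm total now axes [33.5  3.8 78.9]
```

```bash
python3 -m handwheel '[[[8,-0.3,0,8.5,0.1],[8,-0.3,0,8.5,0.1],[8,-0.3,0,8.5,0.1],[8,-0.3,0,7,0.08],[8,0,0,0,0]]]'; python3 fl.py; python3 -c "
from h import *
shot('side','s4.png')"
```

```text
time: 21.48
tcp_pos: [0.6836, -0.1599, 0.1978]
orientation: [-0.002, 0.984, -0.022, 0.177]
force: [0.8, -0.5, 1.9]
width: 0.014
t 21.48 p [ 0.6836 -0.1599  0.1978] R cols [[-0.938, 0.003, 0.348], [-0.012, 0.999, -0.042], [-0.347, -0.044, -0.937]] F [ 0.8 -0.5  1.9] w 0.014 q [-0.76  1.01  1.06  1.1   2.19  0.54]
theta 159.7 expected now [0.6861 0.     0.1975]
to + 0.5 tool-mm total now axes [ 5.1  1.9 44. ]
to + 1.0 tool-mm total now axes [32.1  3.7 78. ]
```

View pics/s4.png

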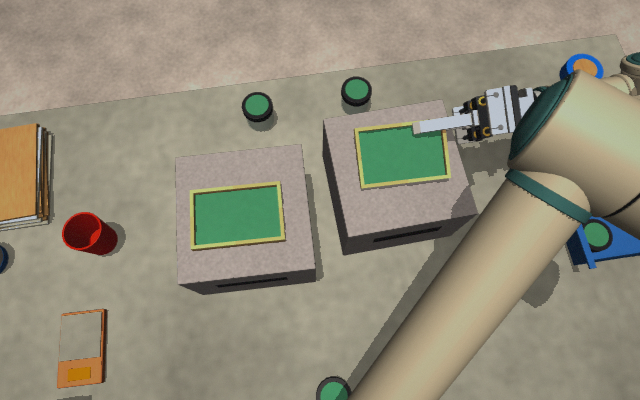

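```bash
python3 -m handwheel '[[[8,0,0,5.5,0.07],[8,0,0,0,0]]]'; python3 fl.py; python3 -m handwheel '[[[23,0,0,0,0],[23,0,0,0,0],[23,0,0,0,0],[23,0,0,0,0]]]'
```

```text
time: 21.7
tcp_pos: [0.6849, -0.1603, 0.1938]
orientation: [-0.002, 0.989, -0.022, 0.146]
force: [0.3, 0.2, 1.0]
width: 0.0138
t 21.7 p [ 0.6849 -0.1603  0.1938] R cols [[-0.957, 0.003, 0.289], [-0.01, 0.999, -0.043], [-0.288, -0.044, -0.956]] F [0.3 0.2 1. ] w 0.0138 q [-0.76  1.02  1.06  1.1   2.19  0.6 ]
theta 163.2 expected now [0.6883 0.     0.1924]
to + 0.5 tool-mm total now axes [ 4.6  2.  45. ]
to + 1.0 tool-mm total now axes [31.5  3.7 79. ]
time: 22.03
tcp_pos: [0.6839, -0.1607, 0.1935]
orientation: [-0.002, 0.988, -0.024, 0.15]
force: [-0.2, 0.2, -0.8]
width: 0.0229
```

```bash
python3 -m handwheel '[[[23,0.5,0,4,0],[23,0,0,0,0]]]'; python3 -m handwheel '[[[23,0,-40,0,0],[23,0,-40,0,0],[23,0,-40,0,0],[23,0,-30,0,0],[23,0,0,0,0]]]'; python3 -c "
from h import *
c=shot('side','s5.png'); st(); w=cloud(c)
c=env.camera('top');w=cloud(c); z=w[...,2]; a=np.deg2rad(1.74)
for nm,lo,hi in(('rim',.170,.182),('floor',.1615,.1675)):
    d=w[...,:2]-[.6387,-.1342]; x=d@[np.cos(a),np.sin(a)]; y=d@[-np.sin(a),np.cos(a)]
    m=(z>lo)&(z<hi)&(abs(x)<.12)&(abs(y)<.105)
    p=np.c_[x[m],y[m]]*1000; print(nm,m.sum(),cv2.minAreaRect(p.astype(np.float32)),np.round(np.percentile(z[m],[1,50,99]),4))
"
```

```text
time: 22.2
tcp_pos: [0.6845, -0.1611, 0.1894]
orientation: [-0.002, 0.988, -0.025, 0.151]
force: [0.2, -0.0, -1.2]
width: 0.0231
time: 22.62
tcp_pos: [0.6823, -0.3111, 0.1979]
orientation: [-0.006, 0.988, -0.021, 0.15]
force: [-0.2, 0.9, -0.1]
width: 0.0229
t 22.67 p [ 0.6826 -0.3093  0.1981] R cols [[-0.955, -0.007, 0.296], [-0.019, 0.999, -0.039], [-0.295, -0.043, -0.955]] F [-0.7  0.3 -0.5] w 0.0228 q [-0.87  1.18  0.63  1.23  2.39  0.86]
rim 1354 ((-2.350261688232422, -23.862518310546875), (150.57814025878906, 100.52266693115234), 69.0326919555664) [0.1703 0.1733 0.1758]
floor 5630 ((-0.8535003662109375, 0.10608673095703125), (208.42416381835938, 215.90811157226562), 89.68833923339844) [0.1616 0.164  0.1669]
```

View pics/s5.png

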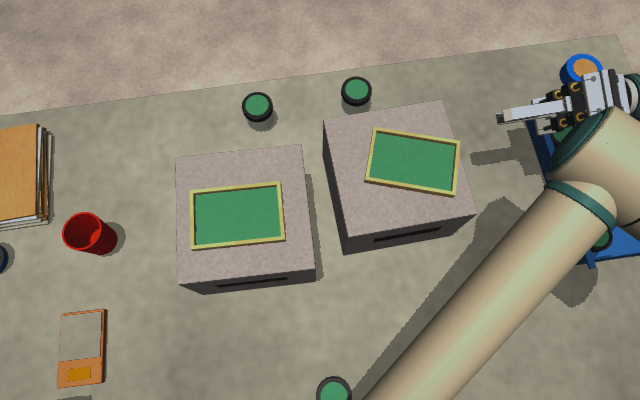

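The side view shows the tray open side up on its stand at about px (412,160). The withdrawing finger dragged it about 24 mm and turned it about 21°, so one corner near (457,193) sits on or just past the stand's right edge. I'll push it back in squarely with two fingertips.

```bash
python3 -m handwheel '[[[44,0,-5,0,-0.115],[44,0,0,0,-0.115],[44,0,0,0,-0.115],[44,0,0,0,-0.115],[44,0,0,0,-0.115],[44,0,0,0,-0.115],[44,0,0,0,-0.115],[44,0,0,0,-0.115],[44,0,0,0,-0.115],[44,0,0,0,-0.1],[44,0,0,0,-0.05],[44,0,0,0,0]]]'; python3 -c "
from h import *
st()"
```

```text
time: 23.72
tcp_pos: [0.6863, -0.289, 0.2058]
orientation: [-0.021, 0.717, -0.001, 0.696]
force: [0.2, -0.3, 0.0]
width: 0.044
t 23.72 p [ 0.6863 -0.289   0.2058] R cols [[-0.029, -0.03, 0.999], [-0.032, 0.999, 0.029], [-0.999, -0.031, -0.03]] F [ 0.2 -0.3  0. ] w 0.044 q [-0.84  1.17  0.66  1.23  2.39 -0.39]
```

```bash
python3 -m handwheel '[[[44,8,0,-30,0],[44,8,0,-26,0],[44,8,0,-5,0],[44,6,0,0,0],[44,0,0,0,0]]]'; python3 -c "
from h import *
st()"
```

```text
time: 24.13
tcp_pos: [0.624, -0.2824, 0.1794]
orientation: [-0.025, 0.719, 0.003, 0.695]
force: [-0.6, 0.2, 0.4]
width: 0.0439
t 24.13 p [ 0.624  -0.2824  0.1794] R cols [[-0.034, -0.039, 0.999], [-0.032, 0.999, 0.038], [-0.999, -0.031, -0.035]] F [-0.6  0.2  0.4] w 0.0439 q [-0.89  1.11  0.88  1.04  2.37 -0.62]
```

```bash
python3 -m handwheel '[[[44,7,0,0,0],[44,0,10,0,0],[44,-0.3,10,0,0],[44,-0.3,10,0,0],[44,-0.3,10,0,0],[44,0,0,0,0]]]'; cat > chk.py <<'E'
from h import *
st(); c=env.camera('top');w=cloud(c); z=w[...,2]; a=np.deg2rad(1.74)
d=w[...,:2]-[.6387,-.1342]; x=d@[np.cos(a),np.sin(a)]; y=d@[-np.sin(a),np.cos(a)]
hsv=cv2.cvtColor(c['pixels'],cv2.COLOR_RGB2HSV); g=(hsv[...,0]>40)&(hsv[...,0]<85)&(hsv[...,1]>100)
m=g&(z>.158)&(z<.19)&(abs(x)<.12)&(abs(y)<.12)
r=cv2.minAreaRect((np.c_[x[m],y[m]]*1000).astype(np.float32)); print('green floor (88x138 full) riser mm',r,'z',np.round(np.percentile(z[m],[2,50,98]),4))
m=(z>.169)&(z<.19)&(abs(x)<.12)&(abs(y)<.108)&(cv2.dilate(g.astype(np.uint8),np.ones((11,11)))>0)
print('rim',cv2.minAreaRect((np.c_[x[m],y[m]]*1000).astype(np.float32)),np.round(np.percentile(z[m],[2,50,98]),4))
cv2.imwrite('pics/top_chk.png',c['pixels'][:,:,::-1])
E
python3 chk.py
```

```text
time: 24.63
tcp_pos: [0.6258, -0.2384, 0.1704]
orientation: [-0.026, 0.718, 0.003, 0.695]
force: [-0.2, 1.0, 1.3]
width: 0.0437
t 24.63 p [ 0.6258 -0.2384  0.1704] R cols [[-0.032, -0.042, 0.999], [-0.034, 0.999, 0.041], [-0.999, -0.032, -0.033]] F [-0.2  1.   1.3] w 0.0437 q [-0.85  1.07  0.99  1.    2.3  -0.7 ]Traceback (most recent call last):
  File "chk.py", line 6, in <module>
    r=cv2.minAreaRect((np.c_[x[m],y[m]]*1000).astype(np.float32)); print('green floor (88x138 full) riser mm',r,'z',np.round(np.percentile(z[m],[2,50,98]),4))
                                                                                                                             ~~~~~~~~~~~~~^^^^^^^^^^^^^^^^
    return _quantile_unchecked(
        a, q, axis, out, overwrite_input, method, keepdims, weights)
    return _ureduce(a,
                    func=_quantile_ureduce_func,
    ...<5 lines>...
                    overwrite_input=overwrite_input,
                    method=method)
    r = func(a, **kwargs)
    result = _quantile(arr,
                       quantiles=q,
    ...<2 lines>...
                       out=out,
                       weights=wgt)
    slices_having_nans = np.isnan(arr[-1, ...])
                                  ~~~^^^^^^^^^
IndexError: index -1 is out of bounds for axis 0 with size 0
```

```bash
python3 -m handwheel '[[[44,-0.3,9,0,0],[44,-0.3,9,0,0],[44,-0.3,8,0,0],[44,0,0,0,0]]]';  python3 -m handwheel '[[[44,0,-30,0,0],[44,-10,-40,0,0],[44,-20,-30,0,0],[44,0,0,0,0]]]'; sed -i "s/env.camera('top')/env.camera('side')/" chk.py; python3 chk.py
```

```text
time: 25.02
tcp_pos: [0.626, -0.2122, 0.1703]
orientation: [-0.026, 0.717, 0.002, 0.697]
force: [-0.1, 0.2, 0.2]
width: 0.044
time: 25.35
tcp_pos: [0.6315, -0.3091, 0.2033]
orientation: [-0.027, 0.72, 0.004, 0.693]
force: [-0.1, -0.7, 0.2]
width: 0.0441
t 25.35 p [ 0.6315 -0.3091  0.2033] R cols [[-0.037, -0.045, 0.998], [-0.033, 0.998, 0.044], [-0.999, -0.032, -0.039]] F [-0.1 -0.7  0.2] w 0.0441 q [-0.9   1.13  0.76  1.12  2.43 -0.5 ]
green floor (88x138 full) riser mm ((-0.5632305145263672, 4.99462890625), (136.88137817382812, 84.61337280273438), 71.28683471679688) z [0.1613 0.1637 0.1661]
rim ((-2.622068405151367, 5.9619903564453125), (150.3904571533203, 100.96461486816406), 71.43022918701172) [0.1694 0.1728 0.1752]
```

View pics/top_chk.png

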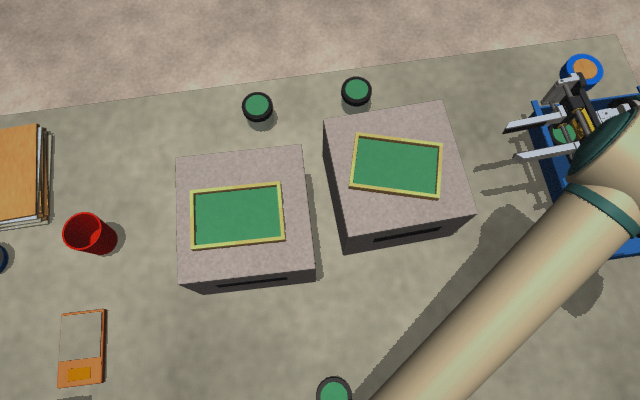

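The view shows the tray flat and open side up at about px (396,166), clear of every stand edge, with the other tray at (237,215) as before. I'll check the other tray numerically and hand in.

```bash
python3 - <<'E'
from h import *
w=cloud(env.camera('top')); z=w[...,2]
m=((z>.166)&(z<.19)&(w[...,1]>.03)).astype(np.uint8)
n,l,s,_=cv2.connectedComponentsWithStats(m); i=1+np.argmax(s[1:,4]); print(cv2.minAreaRect((w[l==i][:,:2]*1000).astype(np.float32)))
st(); print(env.hand_in())
E
```

```text
((587.0020751953125, 146.26348876953125), (150.5064697265625, 100.2138900756836), 87.4730453491211)
t 25.45 p [ 0.632  -0.3056  0.2004] R cols [[-0.043, -0.046, 0.998], [-0.03, 0.999, 0.045], [-0.999, -0.028, -0.044]] F [-0.4  0.7  0.7] w 0.044 q [-0.89  1.13  0.77  1.12  2.43 -0.51]
the job is handed in; nothing more can be done
None
```

The face-down tray is now open side up, flat and fully on top of its own stand, and the job was handed in at 25.5 s.

- **Slide:** I pushed the tray from behind with both fingertips until about 37 mm stuck out over the front edge.
- **Getting the tool horizontal:** The moves allow no tilt, so I drove the arm past its reach, where the tool tilts a little with each row. That left it pointing sideways.
- **Flip:** I gripped the overhanging front corner above and below, turned the tray over its far edge to about 163°, let go and withdrew.
- **What went wrong:** Withdrawing the finger dragged the tray about 24 mm and turned it about 20°, leaving one corner roughly 2 mm over the stand's side edge. I pushed it back toward the middle with two fingertips. The push was meant to square it up too, but only moved it.
- **Last checks:** The tray's centre is about 3 and 6 mm from the stand's centre, and its nearest corner is about 16 mm inside the edge. The rim and floor heights are consistent with it lying flat. It still sits about 19° askew to the stand, which the task did not rule out. The other tray is within 0.1 mm of where it started, and the gripper is clear of everything.
- **Failed check:** One top-view check during the push back found no tray, probably because the arm blocked the view. The side camera then gave the position above.

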